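# Clamp a repaired chisel handle with a ratchet-knob clamp

### The job

Lay the chisel along the two wooden saddles of the clamping stand, its blade pointing away from the side where the red arm is parked and its amber-orange band just where the pad will come down, and let go of it. Then swing the red arm fully round to its stop over the handle and turn the yellow knob clockwise until it slips and clicks with the pad tight on the band: one click will do, never more than three. Let go, and leave the other things on the bench where they are.

Things in the scene. Friction and masses are not known exactly. Their poses are not given: they have to be found in the camera images.
- chisel: Loose chisel, 208 mm, 190 g: octagonal pale wooden handle, 31 mm across flats, brass ferrule, steel blade 24 mm wide. Lies on a handle flat. Origin on the handle's axis at the middle of the 30 mm wide amber-orange band, 15.5 mm above what it lies on. +x runs to the blade: butt at x = -48 mm, handle end +93, blade tip +160. Balances near +50; grasp it across the handle at +45, clear of both saddles.
- stand: Fixed blue clamping stand, base 250 x 190 mm, 15 mm thick. Origin on the bench below the pad's working place. Two wooden saddles, at y = -28 and y = +75 mm, each 14 mm long in y; floors 45 mm above the bench, flared cheeks up to 67 mm, 35 mm apart at the floor, 46 mm at the top. The handle lies in them along y, blade to +y. Arm column at x = +140 mm, 101 mm high.
- band_place (a point): Where the middle of the chisel's amber-orange band (its origin) belongs: on the axis of a handle laid in the saddles, straight below the pad's working place, 60.5 mm above the bench; axes as the stand's. Up to 9 mm off along y is fine.
- swing (a joint): Angle (rad) of the red clamp arm about its upright hinge. 0: at its stop, pointing along the stand's -x over the saddles; grows counter-clockwise from above; parked at 0.9 to 1.3 on the stand's -y side. Stiff (0.4 N m friction), stays where left. Beam 30 mm wide, 106 to 124 mm above the bench. Turning the knob clockwise presses it against its stop.
- swing_hinge (a point): Point on the swing arm's upright hinge axis, 101 mm above the bench (on the stand's column).
- post_grip (a point): Where to take the upright steel post at the free end of the red arm: on the post's axis, 167 mm above the bench, 232 mm from the hinge axis. The post is 14 mm thick, stands 62 mm over the arm, top 186 mm above the bench. It turns with the arm; x points from it to the hinge axis.
- knob_grip (a point): Where to take the yellow bar knob: on its axis, 173 mm above the bench, 140 mm from the hinge axis of the arm. The bar is 70 mm long (along this frame's x), 16 mm thick (along y), from 143 to 189 mm above the bench, with a round steel collar (56 mm) below it. Frame turns with the knob; z up. The knob does not rise or fall.
- collar (a joint): Turn (rad) of the steel collar with the red mark under the knob, clockwise from above positive. The knob drives it through the torque limiter; 1 rad lowers the pad by 5 mm (0 to 30 mm). It starts between 0.6 and 1.6 rad and stops when the pad meets the work. It stays where it is left.
- ratchet (a joint): Slip (rad) of the yellow knob against the collar, clockwise positive, 0 at the start, under 0.1 while the collar turns with the knob (about 0.2 N m). Once the pad is tight (about 0.3 N m) it breaks away and slips, 12 clicks a turn: a click is complete past 0.35 and rests near 0.4 to 0.55; two near 1.0, three near 1.5. The moment on the hand drops at each click.
- plunger: Round black pressing pad, 28 mm across, under the arm on the knob's axis, moved down by the knob. Origin at the middle of its lower face, which is 89 mm above the bench less 5 mm per rad of the collar. The top of a laid handle is 76 mm above the bench.
- mallet: Bystander: wooden mallet lying on the bench, 265 mm long, head 140 x 75 x 70 mm. Leave alone.
- knife: Bystander: black and yellow craft knife, 165 mm long, 17 mm high. Leave alone.
- offcut: Bystander: pale wooden offcut 160 x 60 x 28 mm. Leave alone.
- gluegun: Bystander: blue glue gun standing upright, about 160 mm tall. Leave alone.
- brush: Bystander: brush lying on the bench. Leave alone.
- glue: Bystander: white glue bottle, 160 mm tall, 60 mm across. Leave alone.
- tin: Bystander: open steel tin, 100 mm tall, 80 mm across. Leave alone.
- blade_tip (a point): Middle of the chisel's cutting edge, 160 mm from the chisel's origin along its +x; ends up on the stand's +y side.
There are look-alikes about, which are no part of the job. Leave any black or purple look-alike of the chisel alone.

How it is judged:
By the outcome, as a careful person would: the job done as asked, in the order asked, and still so for the second after the job is handed in, with the robot touching nothing.
It also fails if it takes over 72 s, if anything falls off the work surface, if the arm or the gripper's body presses on something with over 40 N, if the wrist force passes 120 N, or if a joint passes its speed limit or range.

### The arm

A 6-joint arm with a two-finger parallel gripper is mounted at the origin on the work surface. World frame = base frame: x ahead of the robot, y to its left, z up, the work surface at z = 0. Lengths are in m, angles in rad, forces in N, time in s.
With the tool pointing down it reaches from about 0.425 to 0.925 m from the base axis. Payload 12.5 kg.
Tool frame: the origin (TCP) lies at the very end of the fingers, on their centre line; the grasp point (between the pads) lies grip_depth behind it (grip_depth is the distance from the TCP to the grasp point, in m); z points along the fingers, y is the line along which they close (so a half turn about z gives the same grasp; the last joint's range is limited). The gripper opens to 85 mm and grips with 20 to 120 N. Pads are 22 mm wide; open, the fingers measure 114 mm over their backs; the gripper's body (76 mm by 85 mm) begins 54 mm behind the grasp point. The pads swing forward as they close: fully open they stand 13 mm farther back than shut.
Start: joints at [1.203, 0.491, 1.559, -0, 1.092, -0.106], TCP at [0.162, 0.604, 0.231] pointing down, gripper open.
Joint ranges: [-3.1, 3.1], [-0.84, 2.19], [0.05, 2.79], [-1.13, 4.28], [0.06, 2.93], [-2.69, 2.69]. Speed limits (rad/s): [2.22, 2.22, 2.79, 3.14, 3.14, 3.14].

### API

Orientations are given as [roll, pitch, yaw] about the fixed x, y, z axes, in that order (R = Rz(yaw) Ry(pitch) Rx(roll)).
In Python, from workcell import * gives the robot as it stands.
- The arm moves only by the tool play_rows, never from a script. Its argument "motion" is a list of rows, each an object of numbers: "rx", "ry", "rz": the turn, a rotation vector about the tool's x, y, z in degrees; "tx", "ty", "tz": the shift along the tool's x, y, z in mm; "claw": the opening, from -1 (shut) to 1 (fully open). A call has exactly 5 rows; each row shifts and turns the commanded pose from where the row before left it, along the tool's axes as they then stand; what a row does not reach is not made up. A row lasts 1/8 s, in which the tool goes at most 62.5 mm and 10.7 degrees, less where a joint would pass 70% of its speed; a pose out of reach is approached as far as the arm can. A call is refused whole if a number of a shift passes 62.5 or a number of a turn 10.7, either way. A call with a gripper value outside its range is refused whole. The fingers move at their own pace and stop on an object; the grip force is fixed at half the most. Time passes only in rows, so rows that do not move let the fingers close, or fill a call up. It gives the time, the measured TCP pose, the force, the opening and the grip force at its end, in the units of the state.
- get_state(): the state, without advancing time (a new reading comes with each control period).
- grab_frame(name): name is "scene" or "top"; returns the picture (480x640x3 uint8, red, green, blue); there is no depth.
- camera_info(name): a dict with "fx", "fy", "cx", "cy" (pixels), "k1" (the pictures are not rectified: a ray, as slopes to the right and down, at radius r is drawn at 1 + k1 r^2 times it, then the intrinsics apply), "R" (3x3) and "t" (3): a world point X has camera coordinates R X + t. Camera axes: x right, y down, z forward; pixel columns grow to the right and rows downward; lengths in m; the calibration is good to about 2 mm. A picture is of the moment at which its call begins. camera_info takes no time and is no camera call.
- sign_off(): hands the job in; it is judged then, once.
The state is a dict: "clock": time; "joints": joint angles; "joint_vel": joint speeds; "effort": joint torques, N m; "eef_pos": TCP position; "orientation": TCP orientation; "ft_force": force on the tool from outside, world axes, zero at the start; "torque": the same for the moment, N m; "grip_width": opening from 0.0 (shut) to 1.0 (fully open); "gripper_force": force on a finger pad.
Only numpy, scipy, OpenCV 4.12 (cv2) and the standard library are available. Lean on these libraries where they do the work, as an engineer would, in place of code of your own. Each camera call takes 0.05 s, during which the arm holds its last target. There are 200 camera calls.

## Working session

There is one attempt and no reset: what is moved stays moved. The work goes in short steps, Python scripts to look and compute and a tool call to move; the robot and the scene stay as the last step left them, time stands still between calls to the robot, and variables do not carry over. Pictures are saved under pics/ and viewed, at most 10 in all, crops included, and the job is handed in when it is done.

Besides the shell and the picture viewer there is one more tool, called after ">>>" as name([rows], argument=value, ...), one row to a line, values as JSON. play_rows: Moves the arm, as the interface text tells. Its arguments: {"type":"object","properties":{"motion":{"type":"array"}},"required":["motion"]}

```bash
mkdir -p pics
cat > h.py <<'E'
from workcell import *
import numpy as np, cv2
def snap(n,f): 
    im=grab_frame(n); cv2.imwrite('pics/'+f,cv2.cvtColor(im,cv2.COLOR_RGB2BGR)); return im
def ray(n,u,v):
    c=camera_info(n); R=np.array(c['R']);t=np.array(c['t'])
    p=np.array([(u-c['cx'])/c['fx'],(v-c['cy'])/c['fy']]); q=p.copy()
    for _ in range(20): q=p/(1+c['k1']*(q@q))
    return -R.T@t, R.T@np.array([q[0],q[1],1])
def plane(n,u,v,z):
    o,d=ray(n,u,v); return o+d*(z-o[2])/d[2]
def proj(n,X):
    c=camera_info(n); x=np.array(c['R'])@X+np.array(c['t']); q=x[:2]/x[2]; q=q*(1+c['k1']*(q@q))
    return q[0]*c['fx']+c['cx'],q[1]*c['fy']+c['cy']
E
python3 - <<'E'
from h import *
snap('top','top0.png');snap('scene','scene0.png')
s=get_state();print(s)
for n in('top','scene'):
    c=camera_info(n);print(c['fx'],c['k1'],-np.array(c['R']).T@np.array(c['t']))
import workcell;print([x for x in dir(workcell) if x[0]!='_'])
E
```

```text
{'clock': 0.1, 'joints': array([ 1.20339855e+00,  4.91468573e-01,  1.55938418e+00,  2.13469105e-05,
        1.09170691e+00, -1.05593783e-01]), 'joint_vel': array([ 7.75561616e-04, -9.19720746e-04, -1.14302614e-03, -9.82477466e-05,
       -3.01974699e-03, -3.38375056e-04]), 'effort': array([ 3.08984694e-03, -6.19447589e+01, -2.62028199e+01, -8.49914341e-05,
        2.90377197e-03,  3.18955495e-05]), 'eef_pos': array([0.16166259, 0.60352475, 0.23080675]), 'orientation': array([-3.14063303e+00, -1.20749048e-04,  2.87977875e+00]), 'ft_force': array([0.5189581 , 0.39679814, 0.14530228]), 'torque': array([-0.00329588,  0.00467644, -0.02045188]), 'gripper_force': 0.0, 'grip_width': 0.9959337316470761}
563.8363577056787 0.02536438036997344 [0.23557046 0.06326376 1.43261187]
472.3558031128076 -0.02126216027499458 [ 0.94110892 -0.47483549  0.99284108]
['IKError', 'camera_info', 'get_state', 'grab_frame', 'grip_depth', 'sign_off']
```

View pics/top0.png

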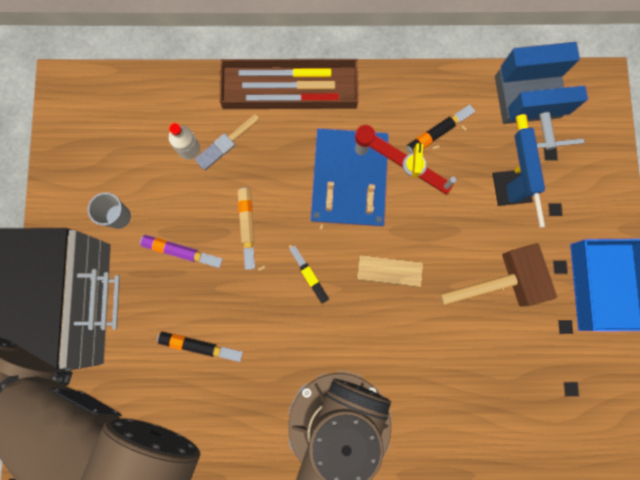

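View pics/scene0.png

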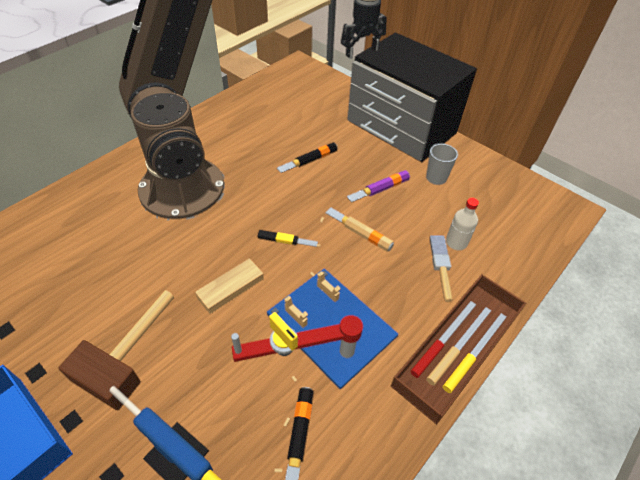

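The loose chisel candidates in the top view are pale (246,225), black (200,347), black (440,130) and purple (180,250), with toolbox chisels at (290,85). The pale one with the orange band at (245,208) fits the description. The stand is at (350,178), its saddles at (330,195) and (370,198), the hinge at (365,135), the knob at (417,160) and the post at (449,185).

```bash
cat > m.py <<'E'
from h import *
a=cv2.imread('pics/top0.png')
c1=cv2.resize(a[180:280,215:295],None,fx=5,fy=5,interpolation=cv2.INTER_CUBIC)
c2=cv2.resize(a[115:235,300:470],None,fx=4.17,fy=4.17,interpolation=cv2.INTER_CUBIC)
c2=cv2.resize(c2,(380,500*380//709*1)) if 0 else cv2.resize(a[118:232,305:465],None,fx=2.5,fy=2.5,interpolation=cv2.INTER_CUBIC)
o=np.zeros((500,800,3),np.uint8);o[:,:400]=c1;o[:c2.shape[0],400:400+c2.shape[1]]=c2
cv2.imwrite('pics/crop0.png',o)
def blobs(n,hsvim,lo,hi,box,minA=15):
    m=cv2.inRange(hsvim,lo,hi);k=np.zeros_like(m);x0,y0,x1,y1=box;k[y0:y1,x0:x1]=m[y0:y1,x0:x1]
    N,L,S,C=cv2.connectedComponentsWithStats(k)
    for i in range(1,N):
        if S[i,4]>=minA:
            pts=np.argwhere(L==i)[:,::-1].astype(np.float32);print(n,S[i].tolist(),C[i].round(1),[np.round(v,1) for v in cv2.minAreaRect(pts)])
h=cv2.cvtColor(a,cv2.COLOR_BGR2HSV)
for n,u,v in(('band',245,208),('handle',245,198),('steel',249,260),('table',270,200),('saddle',330,195),('saddle2',370,198),('blue',340,160),('cap',365,133),('beam',400,155),('knob',417,160)):print(n,h[v,u])
blobs('band',h,(8,180,180),(16,255,255),(230,180,265,280))
blobs('handle',h,(10,60,190),(25,160,255),(230,180,265,280))
blobs('steel',h,(90,10,80),(130,90,255),(230,180,265,280))
blobs('blue',h,(100,150,50),(120,255,255),(300,115,400,240),500)
blobs('saddle',h,(8,40,120),(25,190,255),(320,175,385,218))
blobs('red',h,(0,180,60),(4,255,255),(340,110,470,210))
blobs('yellow',h,(26,150,100),(34,255,255),(390,130,450,190))
E
python3 m.py
```

```text
band [ 17 245 245]
handle [ 19 122 228]
steel [107  21 195]
table [ 15 158 192]
saddle [ 19 113 223]
saddle2 [ 19 114 223]
blue [107 187 168]
cap [  2 218 178]
beam [  1 212 184]
knob [ 29 245 244]
band [238, 201, 4, 12, 38] [239.4 206.3] [array([239.5, 206.5]), array([11.,  3.]), np.float64(90.0)]
band [246, 200, 7, 12, 63] [248.9 205.4] [array([248.9, 205.5]), array([11.5,  5.5]), np.float64(81.9)]
handle [256, 187, 9, 6, 24] [261.2 189.2] [array([260. , 189.5]), array([8.6, 4. ]), np.float64(7.1)]
handle [230, 188, 19, 17, 184] [238.7 194.8] [array([238.5, 195.9]), array([15.5, 18.4]), np.float64(84.3)]
handle [252, 192, 8, 3, 18] [255.4 192.9] [array([255.5, 193. ]), array([7., 2.]), np.float64(-0.0)]
handle [252, 196, 13, 4, 40] [258.5 197.4] [array([258. , 197.5]), array([ 3., 12.]), np.float64(90.0)]
handle [253, 202, 12, 3, 28] [258.8 203. ] [array([258.5, 203. ]), array([ 2., 11.]), np.float64(90.0)]
handle [230, 209, 7, 4, 19] [233.1 210.9] [array([233. , 210.5]), array([3., 6.]), np.float64(90.0)]
handle [254, 208, 11, 2, 20] [259.  208.4] [array([259. , 208.5]), array([ 1
[... 788 characters left out ...]
 178.7] [array([349.9, 176.9]), array([70.8, 91. ]), np.float64(3.9)]
saddle [326, 182, 8, 29, 154] [329.4 195.7] [array([329.3, 195.9]), array([ 5.5, 28.2]), np.float64(4.4)]
saddle [366, 185, 9, 28, 167] [369.8 198.3] [array([369.7, 198.5]), array([ 6.5, 27.4]), np.float64(5.0)]
red [357, 125, 49, 41, 685] [378. 144.] [array([379.4, 147. ]), array([56.2, 19.7]), np.float64(38.7)]
red [420, 168, 31, 26, 296] [434.5 180. ] [array([436. , 180.4]), array([31.8, 11.4]), np.float64(32.3)]
yellow [415, 143, 10, 30, 222] [418.8 158.3] [array([419.5, 157.5]), array([29.,  9.]), np.float64(90.0)]
yellow [407, 156, 7, 15, 76] [409.9 162.8] [array([409.6, 162.8]), array([ 5.7, 14.2]), np.float64(4.8)]
```

View pics/crop0.png

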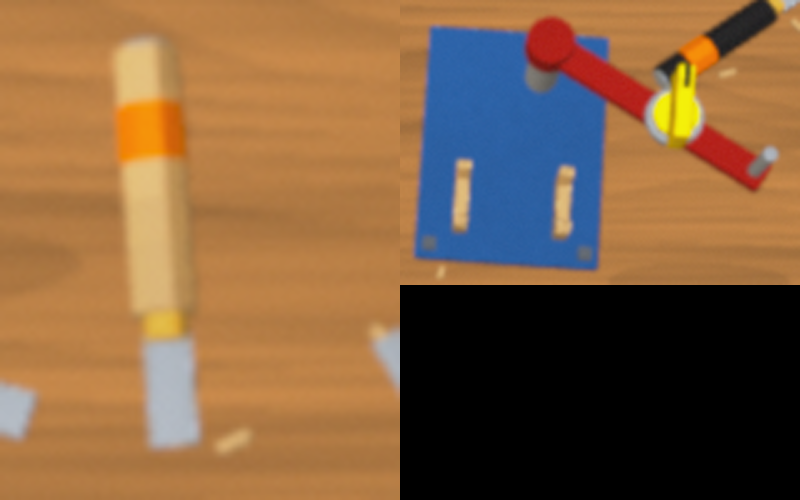

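The crop confirms it: pale octagonal handle, orange band at about (245.3,206), blade tip at (250,268.5) pointing at the robot. The stand's corners are sharp in the right half, so next I work out the poses.

```bash
cat > p.py <<'E'
from h import *
P=lambda u,v,z:plane('top',u,v,z)
f=lambda x,y:((x+.5)/5+215-.5,(y+.5)/5+180-.5)
g=lambda x,y:((x-400+.5)/2.5+305-.5,(y+.5)/2.5+118-.5)
b=P(*f(152,131),.024);t=P(*f(175,444),.013);bu=P(*f(147,42),.018)
print('band',b,'tip',t,'butt',bu,'yaw',np.degrees(np.arctan2(*(t-b)[1::-1])),np.linalg.norm((t-b)[:2]),np.linalg.norm((b-bu)[:2]))
C=[P(*g(*q),.015) for q in((431,27),(608,37),(597,269),(416,257))]
for q in C:print('corner',q.round(4))
c=sum(C)/4;ex=(C[0]+C[1]-C[2]-C[3]);y1=np.arctan2(ex[1],ex[0]);ey=C[0]+C[3]-C[1]-C[2];y2=np.arctan2(-ey[0],ey[1])
print('basecentre',c,np.degrees([y1,y2]),np.linalg.norm(ex)/2,np.linalg.norm(ey)/2)
s1=P(329.3,195.9,.06);s2=P(369.7,198.5,.06);d=s1-s2
print('saddles',s1,s2,np.linalg.norm(d),'yaw',np.degrees(np.arctan2(-d[0],d[1])))
yaw=(y1+y2)/2; X=np.array([np.cos(yaw),np.sin(yaw)]);Y=np.array([-X[1],X[0]])
m=(s1+s2)[:2]/2; o=m-Y*.0235; print('origin from saddles',o,'base offset in stand', (c[:2]-o)@X,(c[:2]-o)@Y)
print('hinge pred',o+.14*X,'cap@.13',P(*g(551,43),.13))
for z in(.124,.13,.14):print('cap',z,((P(*g(551,43),z)[:2]-o)@X,(P(*g(551,43),z)[:2]-o)@Y))
H=o+.14*X
k=P(*g(683,66),.189);k2=P(*g(679,146),.143);post=P(*g(770,154),.186)
print('post',post,np.linalg.norm(post[:2]-H)); dp=post[:2]-H
print('swing',np.arctan2(dp[1],dp[0])-(yaw+np.pi)+0, 'knob', H+dp/np.linalg.norm(dp)*.14, 'kbar end',k,k2)
print('grip',grip_depth if not callable(grip_depth) else grip_depth())
import json
E
python3 p.py
python3 - <<'E'
import sys;sys.path.insert(0,'.')
import cv2
a=cv2.imread('pics/scene0.png')
cv2.imwrite('pics/crop1.png',cv2.resize(a[265:395,225:405],None,fx=4,fy=4,interpolation=cv2.INTER_CUBIC))
E
```

```text
band [0.54041593 0.23389264 0.024     ] tip [0.38152236 0.22148349 0.013     ] butt [0.58857856 0.23780063 0.018     ] yaw -175.53442331828822 0.15937739840169954 0.0483209134799676
corner [0.7491 0.0481 0.015 ]
corner [ 0.737  -0.1383  0.015 ]
corner [ 0.4887 -0.1193  0.015 ]
corner [0.5027 0.0657 0.015 ]
basecentre [ 0.61937799 -0.03592709  0.015     ] [-4.23171252 -4.0214125 ] 0.24801192312326029 0.18618234798960373
saddles [0.5563583  0.01976437 0.06      ] [ 0.54895724 -0.08105593  0.06      ] 0.10109158375087587 yaw -4.198463149301546
origin from saddles [ 0.55096672 -0.05408485] base offset in stand 0.06692728795643159 0.023033560587987917
hinge pred [ 0.69060377 -0.06415923] cap@.13 [ 0.690581   -0.06655826  0.13      ]
cap 0.124 (np.float64(0.1422833596643507), np.float64(-0.0028400594818668357))
cap 0.13 (np.float64(0.14014992486323258), np.float64(-0.0023944487275051624))
cap 0.14 (np.float64(0.13659420019470236), np.float64(-0.0016517641369024035))
post [ 0.56364687 -0.25856087  0.186     ] 0.2321853785833723
swing -5.218893728329887 knob [ 0.61405301 -0.1813769 ] kbar end [ 0.64700188 -0.18182436  0.189     ] [ 0.58342128 -0.1839488   0.143     ]
grip 0.0187
```

View pics/crop1.png

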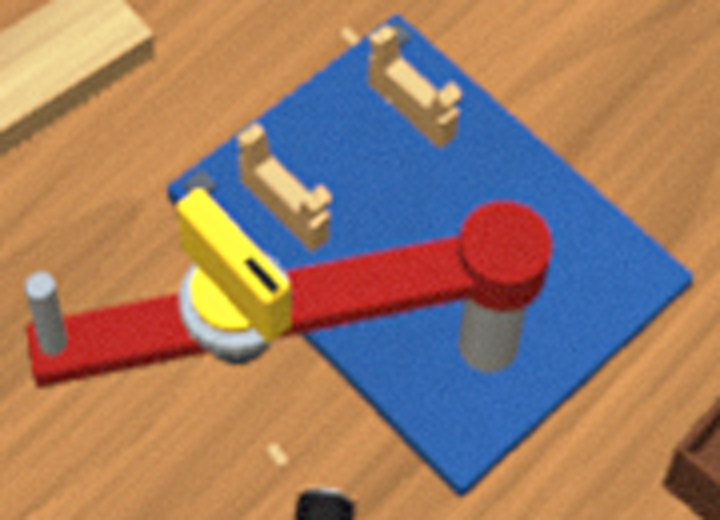

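The scene crop agrees with the top view: arm parked, saddle floors at crop (415,85) and (290,195), hinge cap at (505,245), knob on the beam and post at the far left. The estimates:

| Item | Value |
|---|---|
| Stand origin | (0.551, -0.054), yaw -4.1° |
| Swing | 1.06 rad |
| Chisel origin | (0.540, 0.234), yaw -175.5° |

Now I move above the grasp.

>>> play_rows([
  {"tx": -42, "ty": -27.5, "claw": 1},
  {"tx": -42, "ty": -27.5, "claw": 1},
  {"tx": -42, "ty": -27.5, "claw": 1},
  {"tx": -42, "ty": -27.5, "claw": 1},
  {"tx": -42, "ty": -27.5, "claw": 1},
])

```text
invalid input at $.motion[0]: expected keys rx, ry, rz, tx, ty, tz, claw
```

>>> play_rows([
  {"tx": -42, "ty": -27.5, "claw": 1},
  {"tx": -42, "ty": -27.5, "claw": 1},
  {"tx": -42, "ty": -27.5, "claw": 1},
  {"tx": -42, "ty": -27.5, "claw": 1},
  {"tx": -42, "ty": -27.5, "claw": 1},
])

```text
invalid input at $.motion[0]: expected keys rx, ry, rz, tx, ty, tz, claw
```

>>> play_rows([
  {"rz": -9.75, "tz": 30, "claw": 1},
  {"rz": -9.75, "tz": 30, "claw": 1},
  {"tz": 30, "claw": 1},
  {"tz": 20, "claw": 1},
  {"claw": 1},
])

```text
invalid input at $.motion[0]: expected keys rx, ry, rz, tx, ty, tz, claw
```

>>> play_rows([
  {"rx": 0, "ry": 0, "rz": 0, "tx": -42, "ty": -27.5, "tz": 0, "claw": 1},
  {"rx": 0, "ry": 0, "rz": 0, "tx": -42, "ty": -27.5, "tz": 0, "claw": 1},
  {"rx": 0, "ry": 0, "rz": 0, "tx": -42, "ty": -27.5, "tz": 0, "claw": 1},
  {"rx": 0, "ry": 0, "rz": 0, "tx": -42, "ty": -27.5, "tz": 0, "claw": 1},
  {"rx": 0, "ry": 0, "rz": 0, "tx": -42, "ty": -27.5, "tz": 0, "claw": 1},
])

```text
clock: 0.72
eef_pos: [0.3298, 0.4152, 0.2312]
orientation: [-3.141, -0.0, 2.88]
ft_force: [1.4, -0.5, 0.5]
grip_width: 1.002
gripper_force: 0.0
```

>>> play_rows([
  {"rx": 0, "ry": 0, "rz": 0, "tx": -42, "ty": -27.5, "tz": 0, "claw": 1},
  {"rx": 0, "ry": 0, "rz": 0, "tx": -42, "ty": -27.5, "tz": 0, "claw": 1},
  {"rx": 0, "ry": 0, "rz": 0, "tx": -42, "ty": -27.5, "tz": 0, "claw": 1},
  {"rx": 0, "ry": 0, "rz": 0, "tx": -42, "ty": -27.5, "tz": 0, "claw": 1},
  {"rx": 0, "ry": 0, "rz": 0, "tx": -42, "ty": -27.5, "tz": 0, "claw": 1},
])

```text
clock: 1.35
eef_pos: [0.4971, 0.228, 0.2311]
orientation: [-3.142, -0.0, 2.88]
ft_force: [0.9, 0.4, -0.2]
grip_width: 0.998
gripper_force: 0.0
```

>>> play_rows([
  {"rx": 0, "ry": 0, "rz": -9.75, "tx": 0, "ty": 0, "tz": 30, "claw": 1},
  {"rx": 0, "ry": 0, "rz": -9.75, "tx": 0, "ty": 0, "tz": 30, "claw": 1},
  {"rx": 0, "ry": 0, "rz": 0, "tx": 0, "ty": 0, "tz": 30, "claw": 1},
  {"rx": 0, "ry": 0, "rz": 0, "tx": 0, "ty": 0, "tz": 20, "claw": 1},
  {"rx": 0, "ry": 0, "rz": 0, "tx": 0, "ty": 0, "tz": 0, "claw": 1},
])

```text
clock: 1.98
eef_pos: [0.4956, 0.2292, 0.12]
orientation: [-3.141, -0.003, -3.063]
ft_force: [0.1, -0.4, -0.2]
grip_width: 1.001
gripper_force: 0.0
```

>>> play_rows([
  {"rx": 0, "ry": 0, "rz": 0, "tx": 0, "ty": 0, "tz": 40, "claw": 1},
  {"rx": 0, "ry": 0, "rz": 0, "tx": 0, "ty": 1, "tz": 40, "claw": 1},
  {"rx": 0, "ry": 0, "rz": 0, "tx": 0, "ty": 0, "tz": 24, "claw": 1},
  {"rx": 0, "ry": 0, "rz": 0, "tx": 0, "ty": 0, "tz": 11, "claw": 1},
  {"rx": 0, "ry": 0, "rz": 0, "tx": 0, "ty": 0, "tz": 0, "claw": 1},
])

```text
clock: 2.6
eef_pos: [0.4964, 0.2305, 0.0066]
orientation: [3.141, 0.0, -3.063]
ft_force: [-0.4, -0.6, 0.2]
grip_width: 1.001
gripper_force: 0.0
```

>>> play_rows([
  {"rx": 0, "ry": 0, "rz": 0, "tx": 0, "ty": 0, "tz": 0, "claw": -1},
  {"rx": 0, "ry": 0, "rz": 0, "tx": 0, "ty": 0, "tz": 0, "claw": -1},
  {"rx": 0, "ry": 0, "rz": 0, "tx": 0, "ty": 0, "tz": 0, "claw": -1},
  {"rx": 0, "ry": 0, "rz": 0, "tx": 0, "ty": 0, "tz": 0, "claw": -1},
  {"rx": 0, "ry": 0, "rz": 0, "tx": 0, "ty": 0, "tz": 0, "claw": -1},
])

```text
clock: 3.22
eef_pos: [0.4964, 0.2305, 0.0071]
orientation: [3.141, 0.001, -3.063]
ft_force: [-0.6, -1.0, 7.9]
grip_width: 0.342
gripper_force: 59.7
```

>>> play_rows([
  {"rx": 0, "ry": 0, "rz": 0, "tx": 0, "ty": 0, "tz": -15, "claw": -1},
  {"rx": 0, "ry": 0, "rz": 0, "tx": 0, "ty": 0, "tz": -35, "claw": -1},
  {"rx": 0, "ry": 0, "rz": 0, "tx": 0, "ty": 0, "tz": -40, "claw": -1},
  {"rx": 0, "ry": 0, "rz": 0, "tx": 0, "ty": 0, "tz": -35, "claw": -1},
  {"rx": 0, "ry": 0, "rz": 0, "tx": 0, "ty": 0, "tz": -15, "claw": -1},
])

```text
clock: 3.85
eef_pos: [0.4965, 0.2306, 0.1487]
orientation: [3.141, 0.003, -3.063]
ft_force: [0.3, 0.4, -1.4]
grip_width: 0.344
gripper_force: 60.0
```

>>> play_rows([
  {"rx": 0, "ry": 0, "rz": 7, "tx": 0, "ty": 0, "tz": 0, "claw": -1},
  {"rx": 0, "ry": 0, "rz": 8, "tx": 0, "ty": 0, "tz": 0, "claw": -1},
  {"rx": 0, "ry": 0, "rz": 8, "tx": 0, "ty": 0, "tz": 0, "claw": -1},
  {"rx": 0, "ry": 0, "rz": 8, "tx": 0, "ty": 0, "tz": 0, "claw": -1},
  {"rx": 0, "ry": 0, "rz": 8, "tx": 0, "ty": 0, "tz": 0, "claw": -1},
])

```text
clock: 4.47
eef_pos: [0.4958, 0.2303, 0.1458]
orientation: [-3.141, -0.001, 2.535]
ft_force: [-0.7, -0.5, -2.1]
grip_width: 0.344
gripper_force: 60.0
```

>>> play_rows([
  {"rx": 0, "ry": 0, "rz": 8, "tx": 0, "ty": 0, "tz": 0, "claw": -1},
  {"rx": 0, "ry": 0, "rz": 8, "tx": 0, "ty": 0, "tz": 0, "claw": -1},
  {"rx": 0, "ry": 0, "rz": 8, "tx": 0, "ty": 0, "tz": 0, "claw": -1},
  {"rx": 0, "ry": 0, "rz": 8, "tx": 0, "ty": 0, "tz": 0, "claw": -1},
  {"rx": 0, "ry": 0, "rz": 8, "tx": 0, "ty": 0, "tz": 0, "claw": -1},
])

```text
clock: 5.1
eef_pos: [0.4958, 0.2303, 0.1458]
orientation: [-3.14, -0.0, 1.837]
ft_force: [-0.2, 0.1, -1.3]
grip_width: 0.347
gripper_force: 60.0
```

>>> play_rows([
  {"rx": 0, "ry": 0, "rz": 8, "tx": 0, "ty": 0, "tz": 0, "claw": -1},
  {"rx": 0, "ry": 0, "rz": 7, "tx": 0, "ty": 0, "tz": 0, "claw": -1},
  {"rx": 0, "ry": 0, "rz": 4.7, "tx": 0, "ty": 0, "tz": 0, "claw": -1},
  {"rx": 0, "ry": 0, "rz": 0, "tx": -20, "ty": 6, "tz": 0, "claw": -1},
  {"rx": 0, "ry": 0, "rz": 0, "tx": -35, "ty": 11, "tz": 0, "claw": -1},
])

```text
clock: 5.72
eef_pos: [0.5086, 0.1742, 0.1458]
orientation: [-3.14, 0.0, 1.499]
ft_force: [0.8, -0.4, -1.1]
grip_width: 0.345
gripper_force: 59.9
```

>>> play_rows([
  {"rx": 0, "ry": 0, "rz": 0, "tx": -45, "ty": 15, "tz": 0, "claw": -1},
  {"rx": 0, "ry": 0, "rz": 0, "tx": -50, "ty": 16, "tz": 0, "claw": -1},
  {"rx": 0, "ry": 0, "rz": 0, "tx": -50, "ty": 16, "tz": 0, "claw": -1},
  {"rx": 0, "ry": 0, "rz": 0, "tx": -35, "ty": 12, "tz": 0, "claw": -1},
  {"rx": 0, "ry": 0, "rz": 0, "tx": 0, "ty": 0, "tz": 0, "claw": -1},
])

```text
clock: 6.35
eef_pos: [0.5549, -0.0117, 0.1457]
orientation: [-3.141, 0.0, 1.494]
ft_force: [-0.3, 0.9, -1.9]
grip_width: 0.341
gripper_force: 59.9
```

Run:
```python
from h import *
s=get_state();print(s['eef_pos'],s['orientation'],s['joints'].round(2))
a=snap('top','top1.png');b=snap('scene','scene1.png')
o=np.zeros((570,800,3),np.uint8)
o[:,:400]=cv2.resize(a[100:242,300:400],(400,568),interpolation=cv2.INTER_CUBIC)[:570] if 0 else cv2.copyMakeBorder(cv2.resize(a[100:242,300:400],(400,568),interpolation=cv2.INTER_CUBIC),0,2,0,0,0)
o[:,400:]=cv2.copyMakeBorder(cv2.resize(b[220:362,250:350],(400,568),interpolation=cv2.INTER_CUBIC),0,2,0,0,0)
cv2.imwrite('pics/c2.png',o[:,:,::-1])
```

```text
[ 0.55489005 -0.01171164  0.14566499] [-3.14073781e+00  9.45852076e-06  1.49428238e+00] [-0.14  0.5   1.82 -0.    0.82 -0.06]
```

View pics/c2.png

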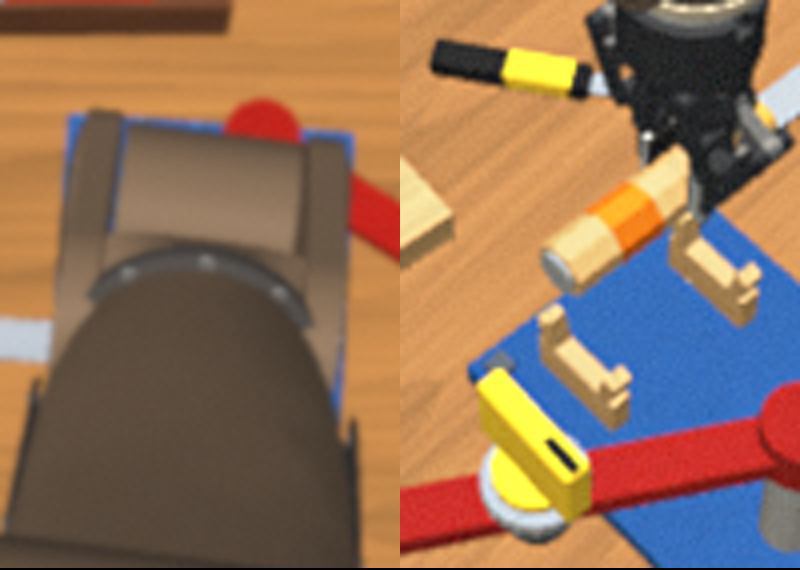

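The held chisel (band at scene px ~(306,274)) hangs over both saddles with its blade toward +y. I lower to just above the cheeks and verify the band with a ray.

>>> play_rows([
  {"rx": 0, "ry": 0, "rz": -0.3, "tx": 1.5, "ty": 0, "tz": 15, "claw": -1},
  {"rx": 0, "ry": 0, "rz": 0, "tx": 0, "ty": 0, "tz": 25, "claw": -1},
  {"rx": 0, "ry": 0, "rz": 0, "tx": 0, "ty": 0, "tz": 20, "claw": -1},
  {"rx": 0, "ry": 0, "rz": 0, "tx": 0, "ty": 0, "tz": 10, "claw": -1},
  {"rx": 0, "ry": 0, "rz": 0, "tx": 0, "ty": 0, "tz": 0, "claw": -1},
])

```text
clock: 7.08
eef_pos: [0.5545, -0.0074, 0.0755]
orientation: [-3.14, -0.0, 1.504]
ft_force: [-0.3, 0.3, -1.5]
grip_width: 0.346
gripper_force: 59.9
```

```bash
cat > band.py <<'E'
import sys
from h import *
f=sys.argv[1];dz=float(sys.argv[2])
b=snap('scene',f);s=get_state();p=s['eef_pos'];yw=s['orientation'][2]
h=cv2.cvtColor(b,cv2.COLOR_RGB2HSV);m=cv2.inRange(h,(8,190,120),(19,255,255))
m[:,:240]=0;m[:,340:]=0;m[:240]=0;m[360:]=0
N,L,S,C=cv2.connectedComponentsWithStats(m);i=1+np.argmax(S[1:,4]);print(S[i],C[i])
zax=p[2]+dz if dz<.06 else dz
o=np.array([.551,-.0541]);yaw=np.radians(-4.13);X=np.array([np.cos(yaw),np.sin(yaw)]);Y=np.array([-X[1],X[0]])
for z in(zax+.003,zax+.009):
    q=plane('scene',*C[i],z);print('band stand-frame mm',(q[:2]-o)@X*1e3,(q[:2]-o)@Y*1e3)
print('tcp stand mm',(p[:2]-o)@X*1e3,(p[:2]-o)@Y*1e3,np.degrees(yw))
E
python3 band.py scene2.png .0085
```

```text
[304 287  12  14  88] [309.60227273 293.15909091]
band stand-frame mm 9.005635632527875 7.7646165987288605
band stand-frame mm 11.72604188650216 5.117654090160948
tcp stand mm 0.4999654147765403 46.663238458762166 86.14056968678399
```

>>> play_rows([
  {"rx": 0, "ry": 0, "rz": 0.2, "tx": -3, "ty": -0.5, "tz": 0, "claw": -1},
  {"rx": 0, "ry": 0, "rz": 0, "tx": 0, "ty": 0, "tz": 8, "claw": -1},
  {"rx": 0, "ry": 0, "rz": 0, "tx": 0, "ty": 0, "tz": 8, "claw": -1},
  {"rx": 0, "ry": 0, "rz": 0, "tx": 0, "ty": 0, "tz": 4, "claw": -1},
  {"rx": 0, "ry": 0, "rz": 0, "tx": 0, "ty": 0, "tz": 2, "claw": -1},
])

```text
clock: 7.75
eef_pos: [0.5541, -0.011, 0.0539]
orientation: [-3.141, -0.0, 1.499]
ft_force: [0.2, 0.1, -1.6]
grip_width: 0.347
gripper_force: 59.9
```

>>> play_rows([
  {"rx": 0, "ry": 0, "rz": 0, "tx": 0, "ty": 0, "tz": 1, "claw": -1},
  {"rx": 0, "ry": 0, "rz": 0, "tx": 0, "ty": 0, "tz": 0, "claw": -1},
  {"rx": 0, "ry": 0, "rz": 0, "tx": 0, "ty": 0, "tz": 0, "claw": -1},
  {"rx": 0, "ry": 0, "rz": 0, "tx": 0, "ty": 0, "tz": 0, "claw": -1},
  {"rx": 0, "ry": 0, "rz": 0, "tx": 0, "ty": 0, "tz": 0, "claw": -1},
])

```text
clock: 8.38
eef_pos: [0.5542, -0.011, 0.0533]
orientation: [3.141, -0.0, 1.499]
ft_force: [-0.5, 1.6, -2.9]
grip_width: 0.349
gripper_force: 59.9
```

>>> play_rows([
  {"rx": 0, "ry": 0, "rz": 0, "tx": 0, "ty": 0, "tz": 1, "claw": -1},
  {"rx": 0, "ry": 0, "rz": 0, "tx": 0, "ty": 0, "tz": 0.5, "claw": -1},
  {"rx": 0, "ry": 0, "rz": 0, "tx": 0, "ty": 0, "tz": 0, "claw": -1},
  {"rx": 0, "ry": 0, "rz": 0, "tx": 0, "ty": 0, "tz": 0, "claw": 0},
  {"rx": 0, "ry": 0, "rz": 0, "tx": 0, "ty": 0, "tz": 0, "claw": 1},
])

```text
clock: 9.0
eef_pos: [0.5542, -0.011, 0.0517]
orientation: [3.141, -0.0, 1.499]
ft_force: [-0.1, -0.1, -0.7]
grip_width: 0.699
gripper_force: 0.0
```

>>> play_rows([
  {"rx": 0, "ry": 0, "rz": 0, "tx": 0, "ty": 0, "tz": 0, "claw": 1},
  {"rx": 0, "ry": 0, "rz": 0, "tx": 0, "ty": 0, "tz": 0, "claw": 1},
  {"rx": 0, "ry": 0, "rz": 0, "tx": 0, "ty": 0, "tz": -5, "claw": 1},
  {"rx": 0, "ry": 0, "rz": 0, "tx": 0, "ty": 0, "tz": -20, "claw": 1},
  {"rx": 0, "ry": 0, "rz": 0, "tx": 0, "ty": 0, "tz": -40, "claw": 1},
])

```text
clock: 9.62
eef_pos: [0.5536, -0.0109, 0.1167]
orientation: [-3.139, -0.0, 1.499]
ft_force: [-0.1, -0.3, 0.6]
grip_width: 1.0
gripper_force: 0.0
```

>>> play_rows([
  {"rx": 0, "ry": 0, "rz": 0, "tx": 0, "ty": 0, "tz": -45, "claw": 1},
  {"rx": 0, "ry": 0, "rz": 0, "tx": 0, "ty": 0, "tz": -45, "claw": 1},
  {"rx": 0, "ry": 0, "rz": 0, "tx": 0, "ty": 0, "tz": -18, "claw": 1},
  {"rx": 0, "ry": 0, "rz": 0, "tx": -20, "ty": 2, "tz": 0, "claw": 1},
  {"rx": 0, "ry": 0, "rz": 0, "tx": -45, "ty": 5, "tz": 0, "claw": 1},
])

```text
clock: 10.25
eef_pos: [0.5562, -0.0768, 0.2244]
orientation: [-3.141, -0.0, 1.502]
ft_force: [0.6, -1.2, 0.2]
grip_width: 1.004
gripper_force: 0.0
```

>>> play_rows([
  {"rx": 0, "ry": 0, "rz": 0, "tx": -50, "ty": 6, "tz": 0, "claw": 1},
  {"rx": 0, "ry": 0, "rz": 0, "tx": -50, "ty": 6, "tz": 0, "claw": 1},
  {"rx": 0, "ry": 0, "rz": 0, "tx": -50, "ty": 5, "tz": 0, "claw": 1},
  {"rx": 0, "ry": 0, "rz": 0, "tx": -31, "ty": 4, "tz": 0, "claw": 1},
  {"rx": 0, "ry": 0, "rz": 9, "tx": 0, "ty": 0, "tz": 0, "claw": 1},
])

```text
clock: 10.88
eef_pos: [0.5635, -0.2616, 0.2231]
orientation: [-3.14, -0.0, 1.336]
ft_force: [-0.4, 0.4, -0.2]
grip_width: 0.995
gripper_force: 0.0
```

>>> play_rows([
  {"rx": 0, "ry": 0, "rz": 10, "tx": 0, "ty": 0, "tz": 0, "claw": 1},
  {"rx": 0, "ry": 0, "rz": 10, "tx": 0, "ty": 0, "tz": 0, "claw": 1},
  {"rx": 0, "ry": 0, "rz": 0, "tx": 0, "ty": 0, "tz": 0, "claw": 1},
  {"rx": 0, "ry": 0, "rz": 0, "tx": 0, "ty": 0, "tz": 0, "claw": 1},
  {"rx": 0, "ry": 0, "rz": 0, "tx": 0, "ty": 0, "tz": 0, "claw": 1},
])

```text
clock: 11.5
eef_pos: [0.5644, -0.2586, 0.2245]
orientation: [-3.141, -0.0, 0.995]
ft_force: [-0.4, 0.8, -0.5]
grip_width: 1.0
gripper_force: 0.0
```

```bash
python3 band.py scene3.png .0605
python3 - <<'E'
from h import *
a=snap('top','top3.png');b=cv2.cvtColor(cv2.imread('pics/scene3.png'),cv2.COLOR_BGR2RGB)
o=np.zeros((570,800,3),np.uint8)
o[:568,:400]=cv2.resize(a[120:262,300:400],(400,568),interpolation=cv2.INTER_CUBIC)
o[:568,400:]=cv2.resize(b[220:362,240:340],(400,568),interpolation=cv2.INTER_CUBIC)
cv2.imwrite('pics/c3.png',o[:,:,::-1])
E
```

```text
[298 290  17  17 132] [306.65151515 297.73484848]
band stand-frame mm 2.5428390649321124 5.0474873661171475
band stand-frame mm 5.234128430645448 2.486996521782992
tcp stand mm 28.12975034893801 -202.8848315789894 56.99682581815129
```

View pics/c3.png

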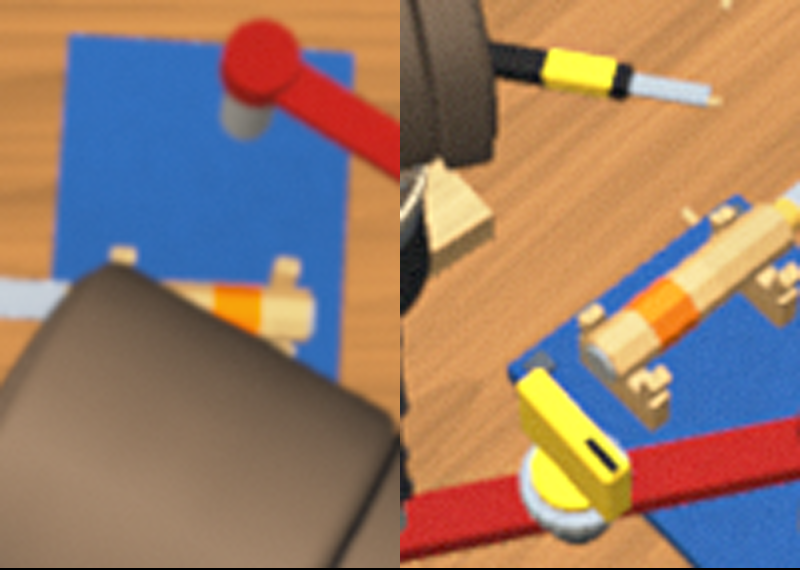

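The chisel sits in both saddles, with the band at top px (359,197), about -1 to +3 mm along the stand's y. Now I take the post.

>>> play_rows([
  {"rx": 0, "ry": 0, "rz": 0, "tx": 0, "ty": 0, "tz": 20, "claw": 1},
  {"rx": 0, "ry": 0, "rz": 0, "tx": 0, "ty": 0, "tz": 25, "claw": 1},
  {"rx": 0, "ry": 0, "rz": 0, "tx": 0, "ty": 0, "tz": 20, "claw": 1},
  {"rx": 0, "ry": 0, "rz": 0, "tx": 0, "ty": 0, "tz": 11, "claw": 1},
  {"rx": 0, "ry": 0, "rz": 0, "tx": 0, "ty": 0, "tz": 0, "claw": 1},
])

```text
clock: 12.22
eef_pos: [0.5644, -0.2583, 0.1484]
orientation: [-3.141, -0.0, 0.994]
ft_force: [0.9, 0.1, 0.6]
grip_width: 1.003
gripper_force: 0.0
```

>>> play_rows([
  {"rx": 0, "ry": 0, "rz": 0, "tx": 0, "ty": 0, "tz": 0, "claw": 0},
  {"rx": 0, "ry": 0, "rz": 0, "tx": 0, "ty": 0, "tz": 0, "claw": -1},
  {"rx": 0, "ry": 0, "rz": 0, "tx": 0, "ty": 0, "tz": 0, "claw": -1},
  {"rx": 0, "ry": 0, "rz": 0, "tx": 0, "ty": 0, "tz": 0, "claw": -1},
  {"rx": 0, "ry": 0, "rz": 0, "tx": 0, "ty": 0, "tz": 0, "claw": -1},
])

```text
clock: 12.85
eef_pos: [0.5646, -0.2585, 0.1492]
orientation: [3.141, -0.0, 0.993]
ft_force: [-0.1, 0.5, 4.1]
grip_width: 0.145
gripper_force: 58.4
```

```bash
python3 -c "
from h import *
s=get_state();print(s['torque'],s['joints'].round(2))
p=s['eef_pos'][:2];H=np.array([.6906,-.0642]);d=H-p;print(np.linalg.norm(d),np.degrees(np.arctan2(d[1],d[0])),np.degrees(s['orientation'][2]))"
```

```text
[-0.00171569  0.12320918  0.05700931] [-0.54  0.57  1.65  0.    0.91  0.04]
0.23154650251808928 57.04118439131317 56.89998816228591
```

>>> play_rows([
  {"rx": 0, "ry": 0, "rz": 4, "tx": 0.5, "ty": -16.2, "tz": 0, "claw": -1},
  {"rx": 0, "ry": 0, "rz": 6, "tx": 1.3, "ty": -24.2, "tz": 0, "claw": -1},
  {"rx": 0, "ry": 0, "rz": 6, "tx": 1.3, "ty": -24.2, "tz": 0, "claw": -1},
  {"rx": 0, "ry": 0, "rz": 6, "tx": 1.3, "ty": -24.2, "tz": 0, "claw": -1},
  {"rx": 0, "ry": 0, "rz": 6, "tx": 1.3, "ty": -24.2, "tz": 0, "claw": -1},
])

```text
clock: 13.48
eef_pos: [0.4899, -0.1755, 0.1492]
orientation: [3.139, -0.004, 0.5]
ft_force: [23.3, 10.0, -6.8]
grip_width: 0.147
gripper_force: 58.3
```

```bash
cat > sw.py <<'E'
from h import *
s=get_state();print(s['ft_force'].round(1),s['torque'].round(2),s['joints'].round(2),s['grip_width'])
p=s['eef_pos'][:2];H=np.array([.6906,-.0642]);d=H-p;print(np.linalg.norm(d),np.degrees(np.arctan2(d[1],d[0])),np.degrees(s['orientation'][2]))
E
python3 sw.py
```

```text
[23.3 10.  -6.8] [ 1.72 -3.29  0.07] [-0.47  0.45  1.91  0.    0.78  0.6 ] 0.1472671281913027
0.22947421089899797 29.020399049581325 28.65497370400698
```

>>> play_rows([
  {"rx": 0, "ry": 0, "rz": 0, "tx": 0, "ty": 0, "tz": 0, "claw": -1},
  {"rx": 0, "ry": 0, "rz": 0, "tx": 2, "ty": 0, "tz": 0, "claw": -1},
  {"rx": 0, "ry": 0, "rz": 0, "tx": 0, "ty": 0, "tz": 0, "claw": -1},
  {"rx": 0, "ry": 0, "rz": 0, "tx": 0, "ty": 0, "tz": 0, "claw": -1},
  {"rx": 0, "ry": 0, "rz": 0, "tx": 0, "ty": 0, "tz": 0, "claw": -1},
])

```text
clock: 14.1
eef_pos: [0.49, -0.1754, 0.1491]
orientation: [3.142, -0.0, 0.504]
ft_force: [-0.9, 0.7, 6.4]
grip_width: 0.146
gripper_force: 60.1
```

```bash
python3 sw.py
```

```text
[-0.9  0.7  6.4] [0.19 0.21 0.03] [-0.47  0.45  1.9   0.    0.79  0.6 ] 0.14604021981478707
0.2293618602647705 28.9915315679362 28.896456617185187
```

>>> play_rows([
  {"rx": 0, "ry": 0, "rz": 5, "tx": 1.3, "ty": -20.2, "tz": 0, "claw": -1},
  {"rx": 0, "ry": 0, "rz": 6, "tx": 1.6, "ty": -24.2, "tz": 0, "claw": -1},
  {"rx": 0, "ry": 0, "rz": 6, "tx": 1.6, "ty": -24.2, "tz": 0, "claw": -1},
  {"rx": 0, "ry": 0, "rz": 6, "tx": 1.6, "ty": -24.2, "tz": 0, "claw": -1},
  {"rx": 0, "ry": 0, "rz": 5, "tx": 1.2, "ty": -20.2, "tz": 0, "claw": -1},
])

```text
clock: 14.72
eef_pos: [0.4633, -0.0662, 0.1492]
orientation: [3.141, -0.002, 0.012]
ft_force: [6.6, -1.9, -1.0]
grip_width: 0.142
gripper_force: 59.7
```

```bash
python3 sw.py
```

```text
[ 6.6 -1.9 -1. ] [-0.35 -0.88 -0.07] [-0.28  0.39  2.03 -0.    0.73  1.28] 0.1421931525085608
0.22729213829126443 0.49416272550779505 0.7111689196215163
```

>>> play_rows([
  {"rx": 0, "ry": 0, "rz": 2, "tx": 1, "ty": -8, "tz": 0, "claw": -1},
  {"rx": 0, "ry": 0, "rz": 1.5, "tx": 0.5, "ty": -6, "tz": 0, "claw": -1},
  {"rx": 0, "ry": 0, "rz": 0.5, "tx": 0, "ty": -2, "tz": 0, "claw": -1},
  {"rx": 0, "ry": 0, "rz": 0, "tx": 0, "ty": 0, "tz": 0, "claw": -1},
  {"rx": 0, "ry": 0, "rz": 0, "tx": 0, "ty": 0, "tz": 0, "claw": -1},
])

```text
clock: 15.35
eef_pos: [0.464, -0.0504, 0.1491]
orientation: [-3.141, 0.001, -0.054]
ft_force: [-3.3, 1.2, 8.0]
grip_width: 0.149
gripper_force: 60.4
```

>>> play_rows([
  {"rx": 0, "ry": 0, "rz": 0.3, "tx": 0, "ty": -2, "tz": 0, "claw": -1},
  {"rx": 0, "ry": 0, "rz": 0, "tx": 0, "ty": 0, "tz": 0, "claw": -1},
  {"rx": 0, "ry": 0, "rz": 0, "tx": 0, "ty": 0, "tz": 0, "claw": -1},
  {"rx": 0, "ry": 0, "rz": 0, "tx": 0, "ty": 0, "tz": 0, "claw": -1},
  {"rx": 0, "ry": 0, "rz": 0, "tx": 0, "ty": 0, "tz": 0, "claw": -1},
])

```text
clock: 15.98
eef_pos: [0.464, -0.0499, 0.1491]
orientation: [3.14, 0.001, -0.059]
ft_force: [-6.4, -14.1, 7.5]
grip_width: 0.146
gripper_force: 60.6
```

```bash
python3 sw.py
```

```text
[ -6.4 -14.1   7.5] [-2.14  1.02 -0.03] [-0.25  0.39  2.03 -0.    0.73  1.38] 0.14597792689739963
0.2270104629210201 -3.622757069442339 -3.37497495347254
```

>>> play_rows([
  {"rx": 0, "ry": 0, "rz": 0, "tx": 0, "ty": 1.5, "tz": 0, "claw": -1},
  {"rx": 0, "ry": 0, "rz": 0, "tx": 0, "ty": 0, "tz": 0, "claw": 0},
  {"rx": 0, "ry": 0, "rz": 0, "tx": 0, "ty": 0, "tz": 0, "claw": 1},
  {"rx": 0, "ry": 0, "rz": 0, "tx": 0, "ty": 0, "tz": 0, "claw": 1},
  {"rx": 0, "ry": 0, "rz": 0, "tx": 0, "ty": 0, "tz": -15, "claw": 1},
])

```text
clock: 16.6
eef_pos: [0.4641, -0.0498, 0.1632]
orientation: [-3.141, 0.002, -0.059]
ft_force: [-0.3, 0.1, 0.4]
grip_width: 0.974
gripper_force: 0.0
```

>>> play_rows([
  {"rx": 0, "ry": 0, "rz": 0, "tx": 0, "ty": 0, "tz": -30, "claw": 1},
  {"rx": 0, "ry": 0, "rz": 0, "tx": 0, "ty": 0, "tz": -35, "claw": 1},
  {"rx": 0, "ry": 0, "rz": 0, "tx": 0, "ty": 0, "tz": -15, "claw": 1},
  {"rx": 0, "ry": 0, "rz": 0, "tx": 0, "ty": 0, "tz": 0, "claw": 1},
  {"rx": 0, "ry": 0, "rz": 0, "tx": 0, "ty": 0, "tz": 0, "claw": 1},
])

```text
clock: 17.23
eef_pos: [0.4642, -0.0499, 0.243]
orientation: [-3.141, 0.001, -0.059]
ft_force: [0.1, -0.1, -0.0]
grip_width: 1.0
gripper_force: 0.0
```

Run:
```python
from h import *
b=snap('scene','scene4.png');a=snap('top','top4.png');s=get_state();print(s['eef_pos'],s['orientation'])
o=np.zeros((570,800,3),np.uint8)
o[:,:]=cv2.resize(b[210:324,210:370],(800,570),interpolation=cv2.INTER_CUBIC)
cv2.imwrite('pics/c4.png',o[:,:,::-1])
for r,f in((.232,'post'),(.14,'knob')):print(f,proj('scene',np.array([.695-r*.9974,-.0665+r*.072,.188])))
```

```text
[ 0.46413983 -0.04987672  0.24289426] [-3.14118966e+00  1.60205021e-03 -5.93108328e-02]
post (np.float64(276.86253261988253), np.float64(242.81555810143567))
knob (np.float64(305.4708608274305), np.float64(268.55392699648706))
```

View pics/c4.png

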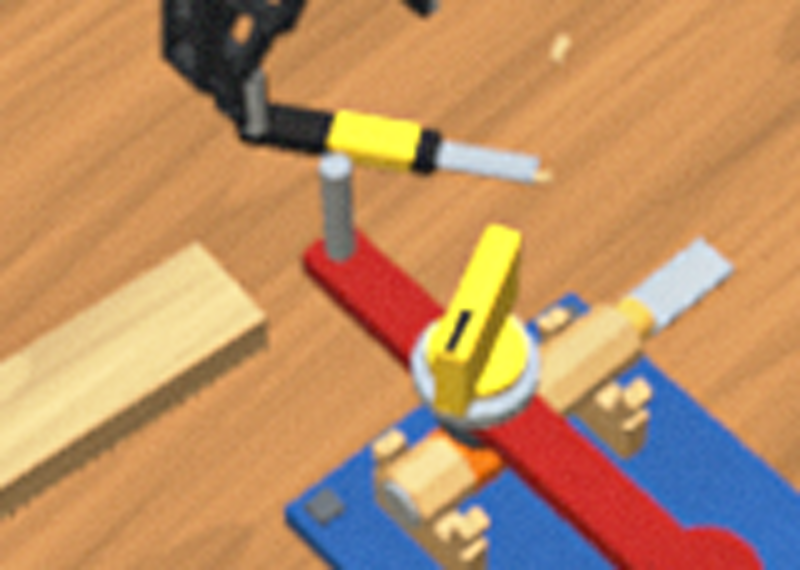

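The arm is at its stop and the pad is over the orange band. The knob bar's top face runs from crop (505,232) to (451,361).

Run:
```python
from h import *
g=lambda x,y:((x+.5)/5+209.5,(y+.5)/5+209.5)
f=plane('scene',*g(505,232),.189);n=plane('scene',*g(451,361),.189);d=f-n
print(f,n,'len',np.linalg.norm(d),'ang',np.degrees(np.arctan2(d[1],d[0])),'mid',(f+n)/2)
s=get_state();p=s['eef_pos'];yw=s['orientation'][2];e=np.array([.5555,-.0565])-p[:2]
print('tx,ty',e@[np.cos(yw),np.sin(yw)]*1e3,e@[np.sin(yw),-np.cos(yw)]*1e3,np.degrees(yw))
```

```text
[ 0.5413223  -0.02575831  0.189     ] [ 0.57014709 -0.08883517  0.189     ] len 0.06935098712618923 ang 114.55940139013717 mid [ 0.55573469 -0.05729674  0.189     ]
tx,ty 91.59213032808948 1.1961597271494406 -3.3982604001654133
```

>>> play_rows([
  {"rx": 0, "ry": 0, "rz": 0, "tx": 30, "ty": 0, "tz": 0, "claw": 1},
  {"rx": 0, "ry": 0, "rz": 0, "tx": 40, "ty": 1, "tz": 0, "claw": 1},
  {"rx": 0, "ry": 0, "rz": 0, "tx": 22, "ty": 1, "tz": 0, "claw": 1},
  {"rx": 0, "ry": 0, "rz": -8, "tx": 0, "ty": 0, "tz": 0, "claw": 1},
  {"rx": 0, "ry": 0, "rz": -10, "tx": 0, "ty": 0, "tz": 0, "claw": 1},
])

```text
clock: 17.95
eef_pos: [0.5562, -0.0574, 0.2426]
orientation: [-3.141, 0.002, 0.26]
ft_force: [0.0, -0.5, 0.2]
grip_width: 0.998
gripper_force: 0.0
```

>>> play_rows([
  {"rx": 0, "ry": 0, "rz": -10, "tx": 0, "ty": 0, "tz": 0, "claw": 1},
  {"rx": 0, "ry": 0, "rz": -10, "tx": 0, "ty": 0, "tz": 0, "claw": 1},
  {"rx": 0, "ry": 0, "rz": -10, "tx": 0, "ty": 0, "tz": 0, "claw": 1},
  {"rx": 0, "ry": 0, "rz": -10, "tx": 0, "ty": 0, "tz": 0, "claw": 1},
  {"rx": 0, "ry": 0, "rz": -10, "tx": 0, "ty": 0, "tz": 0, "claw": 1},
])

```text
clock: 18.58
eef_pos: [0.556, -0.0574, 0.2429]
orientation: [-3.14, 0.0, 1.133]
ft_force: [-0.5, 0.5, 0.7]
grip_width: 0.998
gripper_force: 0.0
```

>>> play_rows([
  {"rx": 0, "ry": 0, "rz": -10, "tx": 0, "ty": 0, "tz": 0, "claw": 1},
  {"rx": 0, "ry": 0, "rz": -10, "tx": 0, "ty": 0, "tz": 0, "claw": 1},
  {"rx": 0, "ry": 0, "rz": -10, "tx": 0, "ty": 0, "tz": 0, "claw": 1},
  {"rx": 0, "ry": 0, "rz": -10, "tx": 0, "ty": 0, "tz": 0, "claw": 1},
  {"rx": 0, "ry": 0, "rz": -10, "tx": 0, "ty": 0, "tz": 0, "claw": 1},
])

```text
clock: 19.2
eef_pos: [0.556, -0.0574, 0.2429]
orientation: [-3.141, -0.001, 2.006]
ft_force: [0.5, -0.2, 0.3]
grip_width: 0.995
gripper_force: 0.0
```

>>> play_rows([
  {"rx": 0, "ry": 0, "rz": 0, "tx": 0, "ty": 0, "tz": 0, "claw": 1},
  {"rx": 0, "ry": 0, "rz": 0, "tx": 0, "ty": 0, "tz": 0, "claw": 1},
  {"rx": 0, "ry": 0, "rz": 0, "tx": 0, "ty": 0, "tz": 0, "claw": 1},
  {"rx": 0, "ry": 0, "rz": 0, "tx": 0, "ty": 0, "tz": 0, "claw": 1},
  {"rx": 0, "ry": 0, "rz": 0, "tx": 0, "ty": 0, "tz": 0, "claw": 1},
])

```text
clock: 19.82
eef_pos: [0.5562, -0.0574, 0.2438]
orientation: [3.141, -0.0, 2.0]
ft_force: [-0.3, 0.3, 0.4]
grip_width: 1.0
gripper_force: 0.0
```

>>> play_rows([
  {"rx": 0, "ry": 0, "rz": 0, "tx": 0, "ty": 0, "tz": 25, "claw": 1},
  {"rx": 0, "ry": 0, "rz": 0, "tx": 0, "ty": 0, "tz": 30, "claw": 1},
  {"rx": 0, "ry": 0, "rz": 0, "tx": 0, "ty": 0, "tz": 25, "claw": 1},
  {"rx": 0, "ry": 0, "rz": 0, "tx": 0, "ty": 0, "tz": 9, "claw": 1},
  {"rx": 0, "ry": 0, "rz": 0, "tx": 0, "ty": 0, "tz": 0, "claw": 0},
])

```text
clock: 20.45
eef_pos: [0.5562, -0.0574, 0.1548]
orientation: [-3.141, -0.0, 2.0]
ft_force: [0.2, -0.3, -0.5]
grip_width: 0.822
gripper_force: 0.0
```

>>> play_rows([
  {"rx": 0, "ry": 0, "rz": 0, "tx": 0, "ty": 0, "tz": 0, "claw": -1},
  {"rx": 0, "ry": 0, "rz": 0, "tx": 0, "ty": 0, "tz": 0, "claw": -1},
  {"rx": 0, "ry": 0, "rz": 0, "tx": 0, "ty": 0, "tz": 0, "claw": -1},
  {"rx": 0, "ry": 0, "rz": 0, "tx": 0, "ty": 0, "tz": 0, "claw": -1},
  {"rx": 0, "ry": 0, "rz": 0, "tx": 0, "ty": 0, "tz": 0, "claw": -1},
])

```text
clock: 21.08
eef_pos: [0.5548, -0.058, 0.1557]
orientation: [-3.139, -0.0, 2.001]
ft_force: [-10.4, -6.4, 12.7]
grip_width: 0.178
gripper_force: 58.5
```

```bash
cat > tq.py <<'E'
from h import *
s=get_state();print(s['ft_force'].round(1),s['torque'].round(3),s['joints'].round(2),np.degrees(s['orientation']),s['eef_pos'].round(4))
E
python3 tq.py
```

```text
[-10.4  -6.4  12.7] [-0.979  1.935  0.153] [-0.22  0.49  1.81 -0.    0.85 -0.65] [-1.79848791e+02 -7.62970130e-03  1.14629205e+02] [ 0.5548 -0.058   0.1557]
```

>>> play_rows([
  {"rx": 0, "ry": 0, "rz": 0, "tx": 0, "ty": -1.5, "tz": 0, "claw": -1},
  {"rx": 0, "ry": 0, "rz": 5, "tx": 0, "ty": 0, "tz": 0, "claw": -1},
  {"rx": 0, "ry": 0, "rz": 7, "tx": 0, "ty": 0, "tz": 0, "claw": -1},
  {"rx": 0, "ry": 0, "rz": 7, "tx": 0, "ty": 0, "tz": 0, "claw": -1},
  {"rx": 0, "ry": 0, "rz": 4, "tx": 0, "ty": 0, "tz": 0, "claw": -1},
])

```text
clock: 21.7
eef_pos: [0.5541, -0.0584, 0.1558]
orientation: [-3.141, 0.001, 1.596]
ft_force: [-8.2, -3.1, 10.9]
grip_width: 0.18
gripper_force: 58.7
```

```bash
python3 tq.py
```

```text
[-8.2 -3.1 10.9] [-0.554  1.226  0.202] [-0.22  0.49  1.81 -0.    0.85 -0.25] [-1.79949309e+02  4.00031061e-02  9.14679076e+01] [ 0.5541 -0.0584  0.1558]
```

>>> play_rows([
  {"rx": 0, "ry": 0, "rz": 6, "tx": 0, "ty": 0, "tz": 0, "claw": -1},
  {"rx": 0, "ry": 0, "rz": 6, "tx": 0, "ty": 0, "tz": 0, "claw": -1},
  {"rx": 0, "ry": 0, "rz": 6, "tx": 0, "ty": 0, "tz": 0, "claw": -1},
  {"rx": 0, "ry": 0, "rz": 4, "tx": 0, "ty": 0, "tz": 0, "claw": -1},
  {"rx": 0, "ry": 0, "rz": 3, "tx": 0, "ty": 0, "tz": 0, "claw": -1},
])

```text
clock: 22.32
eef_pos: [0.5535, -0.0584, 0.1557]
orientation: [-3.14, 0.001, 1.161]
ft_force: [-9.9, -3.0, 12.4]
grip_width: 0.177
gripper_force: 58.9
```

```bash
python3 tq.py
```

```text
[-9.9 -3.  12.4] [-0.671  1.774  0.232] [-0.22  0.49  1.81 -0.    0.85  0.19] [-1.79903008e+02  8.29732258e-02  6.65317963e+01] [ 0.5535 -0.0584  0.1557]
```

>>> play_rows([
  {"rx": 0, "ry": 0, "rz": 2, "tx": -1, "ty": -1.2, "tz": 0, "claw": -1},
  {"rx": 0, "ry": 0, "rz": 2, "tx": 0, "ty": 0, "tz": 0, "claw": -1},
  {"rx": 0, "ry": 0, "rz": 2, "tx": 0, "ty": 0, "tz": 0, "claw": -1},
  {"rx": 0, "ry": 0, "rz": 2, "tx": 0, "ty": 0, "tz": 0, "claw": -1},
  {"rx": 0, "ry": 0, "rz": 2, "tx": 0, "ty": 0, "tz": 0, "claw": -1},
])

```text
clock: 22.95
eef_pos: [0.5531, -0.0584, 0.1558]
orientation: [3.141, 0.0, 0.987]
ft_force: [-3.8, 1.8, 8.8]
grip_width: 0.179
gripper_force: 58.6
```

```bash
python3 tq.py
```

```text
[-3.8  1.8  8.8] [-0.006  0.75   0.25 ] [-0.22  0.48  1.81 -0.    0.84  0.36] [1.79981659e+02 3.04489966e-03 5.65649710e+01] [ 0.5531 -0.0584  0.1558]
```

>>> play_rows([
  {"rx": 0, "ry": 0, "rz": 2, "tx": 0, "ty": 0, "tz": 0, "claw": -1},
  {"rx": 0, "ry": 0, "rz": 2, "tx": 0, "ty": 0, "tz": 0, "claw": -1},
  {"rx": 0, "ry": 0, "rz": 2, "tx": 0, "ty": 0, "tz": 0, "claw": -1},
  {"rx": 0, "ry": 0, "rz": 2, "tx": 0, "ty": 0, "tz": 0, "claw": -1},
  {"rx": 0, "ry": 0, "rz": 2, "tx": 0, "ty": 0, "tz": 0, "claw": -1},
])

```text
clock: 23.58
eef_pos: [0.5529, -0.0584, 0.1558]
orientation: [-3.142, 0.0, 0.813]
ft_force: [-5.5, 1.4, 8.4]
grip_width: 0.176
gripper_force: 58.7
```

```bash
python3 tq.py
```

```text
[-5.5  1.4  8.4] [0.138 0.883 0.175] [-0.22  0.48  1.81 -0.    0.85  0.53] [-1.79999246e+02  6.53387895e-03  4.65678281e+01] [ 0.5529 -0.0584  0.1558]
```

>>> play_rows([
  {"rx": 0, "ry": 0, "rz": 2, "tx": 0, "ty": 0, "tz": 0, "claw": -1},
  {"rx": 0, "ry": 0, "rz": 2, "tx": 0, "ty": 0, "tz": 0, "claw": -1},
  {"rx": 0, "ry": 0, "rz": 1, "tx": 0, "ty": 0, "tz": 0, "claw": -1},
  {"rx": 0, "ry": 0, "rz": 1, "tx": 0, "ty": 0, "tz": 0, "claw": -1},
  {"rx": 0, "ry": 0, "rz": 1, "tx": 0, "ty": 0, "tz": 0, "claw": -1},
])

```text
clock: 24.2
eef_pos: [0.5528, -0.0583, 0.1557]
orientation: [-3.141, 0.0, 0.691]
ft_force: [-4.8, 2.5, 9.8]
grip_width: 0.179
gripper_force: 58.7
```

```bash
python3 tq.py
```

```text
[-4.8  2.5  9.8] [0.23  1.041 0.199] [-0.22  0.48  1.81 -0.    0.85  0.66] [-1.79978783e+02  1.89281025e-02  3.96000383e+01] [ 0.5528 -0.0583  0.1557]
```

>>> play_rows([
  {"rx": 0, "ry": 0, "rz": 2, "tx": 0, "ty": 0, "tz": 0, "claw": -1},
  {"rx": 0, "ry": 0, "rz": 2, "tx": 0, "ty": 0, "tz": 0, "claw": -1},
  {"rx": 0, "ry": 0, "rz": 1, "tx": 0, "ty": 0, "tz": 0, "claw": -1},
  {"rx": 0, "ry": 0, "rz": 1, "tx": 0, "ty": 0, "tz": 0, "claw": -1},
  {"rx": 0, "ry": 0, "rz": 1, "tx": 0, "ty": 0, "tz": 0, "claw": -1},
])

```text
clock: 24.82
eef_pos: [0.5526, -0.0582, 0.1557]
orientation: [-3.141, 0.001, 0.569]
ft_force: [-7.2, 2.7, 9.8]
grip_width: 0.178
gripper_force: 58.8
```

```bash
python3 tq.py; python3 -c "
from h import *
snap('scene','scene5.png')"
```

```text
[-7.2  2.7  9.8] [0.325 1.164 0.139] [-0.22  0.48  1.81  0.    0.85  0.78] [-1.79965437e+02  2.97284314e-02  3.26018866e+01] [ 0.5526 -0.0582  0.1557]
```

Run:
```python
from h import *
t=snap('top','top5.png')
a=cv2.imread('pics/scene4.png');b=cv2.imread('pics/scene5.png')
o=np.zeros((400,800,3),np.uint8)
for i,m in enumerate((a,b)):o[:,400*i:400*i+400]=cv2.resize(m[258:308,280:330],(400,400),interpolation=cv2.INTER_CUBIC)
cv2.imwrite('pics/c5.png',o)
```

```text
(no output)
```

View pics/c5.png

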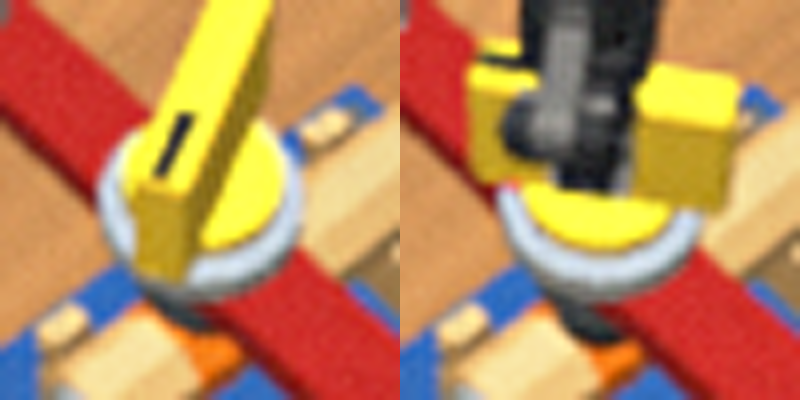

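The right crop (after an 82° turn) shows the pad lower, near the band. The collar's red mark is just appearing at its left edge, crop (510,185). I relieve the side load and go on in small steps.

>>> play_rows([
  {"rx": 0, "ry": 0, "rz": 1, "tx": -1, "ty": -1, "tz": 0, "claw": -1},
  {"rx": 0, "ry": 0, "rz": 1, "tx": 0, "ty": 0, "tz": 0, "claw": -1},
  {"rx": 0, "ry": 0, "rz": 1, "tx": 0, "ty": 0, "tz": 0, "claw": -1},
  {"rx": 0, "ry": 0, "rz": 1, "tx": 0, "ty": 0, "tz": 0, "claw": -1},
  {"rx": 0, "ry": 0, "rz": 1, "tx": 0, "ty": 0, "tz": 0, "claw": -1},
])

```text
clock: 25.55
eef_pos: [0.5523, -0.058, 0.1558]
orientation: [3.141, -0.001, 0.481]
ft_force: [-0.8, 1.9, 8.7]
grip_width: 0.175
gripper_force: 58.6
```

```bash
cat > tq.py <<'E'
from h import *
import sys
s=get_state();T=[s['torque'][2]]
b=None
for i in range(3): b=grab_frame('scene'); T.append(get_state()['torque'][2])
cv2.imwrite('pics/'+sys.argv[1],b[:,:,::-1])
print(s['ft_force'].round(1),np.round(T,3),s['joints'][5].round(2),'turned',114.63-np.degrees(s['orientation'][2]))
h=cv2.cvtColor(b[274:296,290:330],cv2.COLOR_RGB2HSV)
C=b[274:296,290:330].astype(int);rd=C[:,:,0]-(C[:,:,1]+C[:,:,2])/2
# reddish pixels on the collar: report those left of beam
m=((rd>40)&(abs(C[:,:,1]-C[:,:,2])<40)).astype(np.uint8)
N,L,S,c=cv2.connectedComponentsWithStats(m)
for i in range(1,N):print('red',S[i].tolist(),(c[i]+[290,274]).round(1))
E
python3 tq.py s6.png
```

```text
[-0.8  1.9  8.7] [0.192 0.17  0.056 0.07 ] 0.87 turned 87.04565378301712
red [33, 0, 2, 1, 2] [323.5 274. ]
red [0, 6, 5, 4, 11] [291.4 280.9]
red [2, 11, 1, 2, 2] [292.  285.5]
red [39, 13, 1, 1, 1] [329. 287.]
red [3, 14, 1, 1, 1] [293. 288.]
red [17, 15, 17, 7, 62] [316.2 293.2]
red [36, 15, 2, 2, 3] [326.7 289.7]
red [2, 17, 1, 1, 1] [292. 291.]
red [8, 21, 1, 1, 1] [298. 295.]
```

>>> play_rows([
  {"rx": 0, "ry": 0, "rz": 2, "tx": 0, "ty": 0, "tz": 0, "claw": -1},
  {"rx": 0, "ry": 0, "rz": 2, "tx": 0, "ty": 0, "tz": 0, "claw": -1},
  {"rx": 0, "ry": 0, "rz": 1, "tx": 0, "ty": 0, "tz": 0, "claw": -1},
  {"rx": 0, "ry": 0, "rz": 1, "tx": 0, "ty": 0, "tz": 0, "claw": -1},
  {"rx": 0, "ry": 0, "rz": 1, "tx": 0, "ty": 0, "tz": 0, "claw": -1},
])

```text
clock: 26.32
eef_pos: [0.5523, -0.0579, 0.1558]
orientation: [3.141, -0.001, 0.359]
ft_force: [-1.1, 3.2, 8.8]
grip_width: 0.179
gripper_force: 58.7
```

```bash
python3 tq.py s7.png
```

```text
[-1.1  3.2  8.8] [0.28  0.181 0.161 0.122] 0.99 turned 94.0384574597476
red [33, 0, 2, 1, 2] [323.5 274. ]
red [0, 4, 5, 6, 15] [291.2 280.2]
red [2, 11, 1, 1, 1] [292. 285.]
red [39, 13, 1, 1, 1] [329. 287.]
red [3, 14, 1, 1, 1] [293. 288.]
red [12, 15, 1, 1, 1] [302. 289.]
red [17, 15, 17, 7, 61] [316.1 293.2]
red [36, 15, 2, 2, 2] [326.5 289.5]
red [1, 17, 2, 2, 2] [291.5 291.5]
red [35, 18, 1, 1, 1] [325. 292.]
red [8, 21, 1, 1, 1] [298. 295.]
```

>>> play_rows([
  {"rx": 0, "ry": 0, "rz": 1, "tx": 0, "ty": 0, "tz": 0, "claw": -1},
  {"rx": 0, "ry": 0, "rz": 1, "tx": 0, "ty": 0, "tz": 0, "claw": -1},
  {"rx": 0, "ry": 0, "rz": 1, "tx": 0, "ty": 0, "tz": 0, "claw": -1},
  {"rx": 0, "ry": 0, "rz": 1, "tx": 0, "ty": 0, "tz": 0, "claw": -1},
  {"rx": 0, "ry": 0, "rz": 1, "tx": 0, "ty": 0, "tz": 0, "claw": -1},
])

```text
clock: 27.1
eef_pos: [0.5522, -0.0578, 0.1558]
orientation: [3.141, -0.001, 0.272]
ft_force: [-1.1, 3.8, 8.9]
grip_width: 0.179
gripper_force: 58.7
```

```bash
python3 tq.py s8.png|head -1
```

```text
[-1.1  3.8  8.9] [0.286 0.226 0.177 0.093] 1.07 turned 99.03183238183284
```

>>> play_rows([
  {"rx": 0, "ry": 0, "rz": 1, "tx": 0, "ty": 0, "tz": 0, "claw": -1},
  {"rx": 0, "ry": 0, "rz": 1, "tx": 0, "ty": 0, "tz": 0, "claw": -1},
  {"rx": 0, "ry": 0, "rz": 1, "tx": 0, "ty": 0, "tz": 0, "claw": -1},
  {"rx": 0, "ry": 0, "rz": 1, "tx": 0, "ty": 0, "tz": 0, "claw": -1},
  {"rx": 0, "ry": 0, "rz": 1, "tx": 0, "ty": 0, "tz": 0, "claw": -1},
])

```text
clock: 27.88
eef_pos: [0.5521, -0.0577, 0.1558]
orientation: [-3.142, -0.001, 0.185]
ft_force: [-1.5, 4.1, 8.9]
grip_width: 0.179
gripper_force: 58.8
```

```bash
python3 tq.py s9.png|head -1
```

```text
[-1.5  4.1  8.9] [0.224 0.175 0.088 0.048] 1.16 turned 104.04620559101481
```

>>> play_rows([
  {"rx": 0, "ry": 0, "rz": 1, "tx": 0, "ty": 0, "tz": 0, "claw": -1},
  {"rx": 0, "ry": 0, "rz": 2, "tx": 0, "ty": 0, "tz": 0, "claw": -1},
  {"rx": 0, "ry": 0, "rz": 2, "tx": 0, "ty": 0, "tz": 0, "claw": -1},
  {"rx": 0, "ry": 0, "rz": 1, "tx": 0, "ty": 0, "tz": 0, "claw": -1},
  {"rx": 0, "ry": 0, "rz": 1, "tx": 0, "ty": 0, "tz": 0, "claw": -1},
])

```text
clock: 28.65
eef_pos: [0.5521, -0.0576, 0.1558]
orientation: [-3.141, -0.001, 0.062]
ft_force: [-0.8, 5.4, 8.4]
grip_width: 0.18
gripper_force: 59.0
```

```bash
python3 tq.py s10.png|head -1
```

```text
[-0.8  5.4  8.4] [-0.013 -0.021 -0.067 -0.116] 1.28 turned 111.07086473754494
```

>>> play_rows([
  {"rx": 0, "ry": 0, "rz": 1, "tx": 0, "ty": 0, "tz": 0, "claw": -1},
  {"rx": 0, "ry": 0, "rz": 2, "tx": 0, "ty": 0, "tz": 0, "claw": -1},
  {"rx": 0, "ry": 0, "rz": 2, "tx": 0, "ty": 0, "tz": 0, "claw": -1},
  {"rx": 0, "ry": 0, "rz": 1, "tx": 0, "ty": 0, "tz": 0, "claw": -1},
  {"rx": 0, "ry": 0, "rz": 1, "tx": 0, "ty": 0, "tz": 0, "claw": -1},
])

```text
clock: 29.42
eef_pos: [0.5521, -0.0575, 0.1558]
orientation: [-3.141, -0.001, -0.06]
ft_force: [-2.0, 6.4, 9.1]
grip_width: 0.179
gripper_force: 59.0
```

```bash
python3 tq.py s11.png|head -1
```

```text
[-2.   6.4  9.1] [ 0.046  0.073 -0.026 -0.109] 1.41 turned 118.06898721574937
```

>>> play_rows([
  {"rx": 0, "ry": 0, "rz": 1, "tx": 0, "ty": 0, "tz": 0, "claw": -1},
  {"rx": 0, "ry": 0, "rz": 1, "tx": 0, "ty": 0, "tz": 0, "claw": -1},
  {"rx": 0, "ry": 0, "rz": 1, "tx": 0, "ty": 0, "tz": 0, "claw": -1},
  {"rx": 0, "ry": 0, "rz": 0, "tx": 0, "ty": 0, "tz": 0, "claw": -1},
  {"rx": 0, "ry": 0, "rz": 0, "tx": 0, "ty": 0, "tz": 0, "claw": -1},
])

```text
clock: 30.2
eef_pos: [0.5521, -0.0574, 0.1558]
orientation: [-3.141, -0.001, -0.112]
ft_force: [-1.7, 5.9, 9.5]
grip_width: 0.177
gripper_force: 59.1
```

```bash
python3 tq.py s12.png|head -1
```

```text
[-1.7  5.9  9.5] [-0.027 -0.017 -0.001 -0.035] 1.46 turned 121.03908152421602
```

The moment rose to 0.28, dropped to about 0 and stays there, so the knob has broken away and rests in a detent. I release and look.

>>> play_rows([
  {"rx": 0, "ry": 0, "rz": 0, "tx": 0, "ty": 0, "tz": 0, "claw": -0.4},
  {"rx": 0, "ry": 0, "rz": 0, "tx": 0, "ty": 0, "tz": 0, "claw": 0.2},
  {"rx": 0, "ry": 0, "rz": 0, "tx": 0, "ty": 0, "tz": 0, "claw": 0.6},
  {"rx": 0, "ry": 0, "rz": 0, "tx": 0, "ty": 0, "tz": 0, "claw": 0.6},
  {"rx": 0, "ry": 0, "rz": 0, "tx": 0, "ty": 0, "tz": 0, "claw": 0.6},
])

```text
clock: 30.98
eef_pos: [0.5519, -0.0582, 0.1547]
orientation: [-3.141, 0.0, -0.112]
ft_force: [0.7, -0.0, 0.1]
grip_width: 0.801
gripper_force: 0.0
```

>>> play_rows([
  {"rx": 0, "ry": 0, "rz": 0, "tx": 0, "ty": 0, "tz": -15, "claw": 0.6},
  {"rx": 0, "ry": 0, "rz": 0, "tx": 0, "ty": 0, "tz": -35, "claw": 0.6},
  {"rx": 0, "ry": 0, "rz": 0, "tx": 0, "ty": 0, "tz": -40, "claw": 0.6},
  {"rx": 0, "ry": 0, "rz": 0, "tx": -45, "ty": 0, "tz": -20, "claw": 0.6},
  {"rx": 0, "ry": 0, "rz": 0, "tx": -45, "ty": 0, "tz": 0, "claw": 0.6},
])

```text
clock: 31.6
eef_pos: [0.4618, -0.0481, 0.2669]
orientation: [3.141, -0.004, -0.112]
ft_force: [0.9, -0.0, -0.3]
grip_width: 0.798
gripper_force: 0.0
```

Run:
```python
from h import *
b=snap('scene','s13.png');print(get_state()['ft_force'])
a=cv2.imread('pics/s12.png');f=cv2.imread('pics/s13.png')
o=np.zeros((400,800,3),np.uint8)
for i,m in enumerate((cv2.imread('pics/s8.png'),f)):o[:,400*i:400*i+400]=cv2.resize(m[258:308,280:330],(400,400),interpolation=cv2.INTER_CUBIC)
cv2.imwrite('pics/c6.png',o)
```

```text
[-0.56543381  1.57091056  2.36983693]
```

View pics/c6.png

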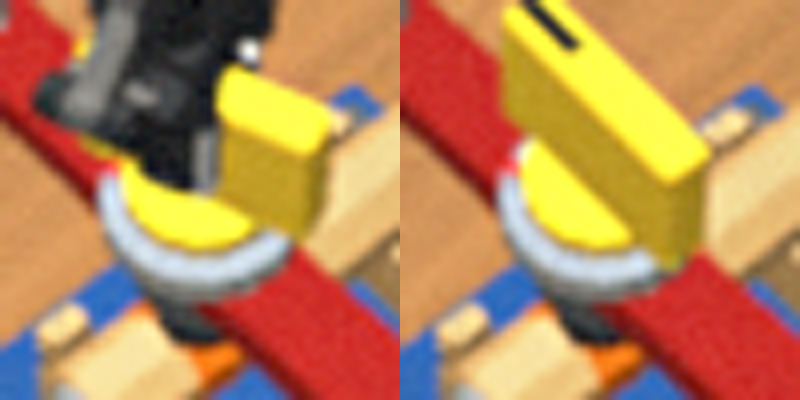

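The final crop shows the bar lying nearly along the arm, the pad down on the orange band, and the mark at collar crop (112,158). I sample the collar ring by angle in the saved frames to see where the collar stopped.

Run:
```python
from h import *
for k in('scene5','s6','s7','s8','s9','s10','s11','s12','s13'):
    b=cv2.cvtColor(cv2.imread(f'pics/{k}.png'),cv2.COLOR_BGR2RGB).astype(np.float32)
    ph=np.arange(120,290,5);out=[]
    for a in ph:
        v=[]
        for r in(.020,.0225,.025):
            u=proj('scene',np.array([.5545+r*np.cos(np.radians(a)),-.0575+r*np.sin(np.radians(a)),.142]))
            c=cv2.getRectSubPix(b,(1,1),(float(u[0]),float(u[1])))[0,0] if 0 else cv2.remap(b,np.float32([[u[0]]]),np.float32([[u[1]]]),cv2.INTER_LINEAR)[0,0]
            v.append(c[0]-c[1] if c[2]>60 else 0)
        out.append(max(v))
    print(k,' '.join(f'{int(o)}' for o in out))
print(list(ph))
g=lambda x,y:((x-400+.5)/8+279.5,(y+.5)/8+257.5)
n=plane('scene',*g(685,168),.189);f=plane('scene',*g(545,30),.189);d=f-n;print('bar',np.degrees(np.arctan2(d[1],d[0])))
b=cv2.imread('pics/s13.png');h=cv2.cvtColor(b,cv2.COLOR_BGR2HSV);m=cv2.inRange(h,(26,150,200),(34,255,255));m[:240]=0;m[310:]=0;m[:,:270]=0;m[:,340:]=0
N,L,S,C=cv2.connectedComponentsWithStats(m)
for i in range(1,N):
    if S[i,4]>15:
        p=np.argwhere(L==i)[:,::-1];q=np.array([plane('scene',*x,.189)[:2] for x in p]);w,V=np.linalg.eigh(np.cov(q.T));v=V[:,1];print(S[i],'axis',np.degrees(np.arctan2(v[1],v[0])),q.mean(0),np.sqrt(w))
```

```text
scene5 0 2 1 1 1 0 0 4 3 2 2 2 0 0 3 0 0 0 0 0 83 72 17 7 8 14 15 22 24 23 21 34 26 27
s6 0 0 0 0 0 0 0 -1 1 1 0 0 3 1 6 0 0 0 0 74 66 22 6 7 12 19 17 21 20 20 21 32 24 26
s7 9 0 0 0 0 0 0 0 0 0 0 0 0 0 0 0 0 0 100 69 18 4 5 6 12 21 15 15 18 23 25 34 26 29
s8 15 1 0 0 0 0 0 0 0 0 0 0 0 0 0 0 0 0 130 74 14 2 4 6 12 23 18 16 15 20 23 30 24 28
s9 0 7 3 0 0 0 0 0 0 0 0 0 0 0 0 0 106 153 134 69 11 1 5 8 11 15 15 21 25 24 23 30 23 27
s10 0 35 16 0 0 0 0 0 0 0 0 0 0 0 0 0 104 158 136 70 16 6 6 7 11 16 15 20 20 18 20 33 25 26
s11 0 2 25 11 0 0 1 0 0 0 0 0 0 0 0 0 102 148 129 68 10 3 3 6 13 26 19 15 17 22 26 33 25 26
s12 13 4 13 18 3 0 0 0 0 0 0 0 0 0 0 28 92 138 128 69 10 3 3 6 12 21 18 17 17 21 24 31 25 31
s13 0 8 5 0 0 0 0 0 0 0 0 0 34 42 32 41 70 132 127 68 11 3 5 7 14 23 19 16 18 22 24 33 26 28
[np.int64(120), np.int64(125), np.int64(130), np.int64(135), np.int64(140), np.int64(145), np.int64(150), np.int64(155), np.int64(160), np.int64(165), np.int64(170), np.int64(175), np.int64(180), np.int64(185), np.int64(190), np.int64(195), np.int64(200), np.int64(205), np.int64(210), np.int64(215), np.int64(220), np.int64(225), np.int64(230), np.int64(235), np.int64(240), np.int64(245), np.int64(250), np.int64(255), np.int64(260), np.int64(265), np.int64(270), np.int64(275), np.int64(280), np.int64(285)]
bar 173.27953172894985
[293 257  25  23 175] axis 174.42808508256192 [ 0.55825505 -0.05673116] [0.00467106 0.01812455]
[295 276  13  13  85] axis 172.26436123203032 [ 0.57294576 -0.08998479] [0.00385232 0.00913911]
```

The collar mark stops moving after about 94° of turning, and the bar now rests at about 121°. That is about 0.47 rad of slip: one complete click, in its detent. The robot is clear of everything.

```bash
python3 -c "
from workcell import *
print(sign_off())"
```

```text
the job is handed in; nothing more can be done
None
```

The job is handed in: the chisel lies in both saddles with its blade away from the arm's parking side, the red arm is at its stop, and the pad is tight on the amber-orange band. The knob shows one click, about 0.47 rad of slip by my measurement, at about 32 s of the 72 s allowed.

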